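Load a specimen carrier through the tester's spring flap

TASK

Take the orange specimen carrier from the blue mat, push it down through the spring flap in the top of the white tester (the one with the black-and-yellow striped flap), feel for the pocket in the sprung bed inside and seat the carrier upright and fully home in it. Then let go and draw back so that the flap swings shut over it. Be gentle with the tester (no more than 20 N on it) and leave everything else where it is.

Things in the scene. Friction and masses are not known exactly. Their poses are not given: they have to be found in the camera images.
- carrier_center (a point): (sizes in mm) orange specimen carrier, upright on a blue mat (3 thick) with a blue and a grey one. 60 tall, 60-130 g: lower 20 is a foot 18 (x) by 30 (y), above it a blade 14 by 30. The point is its centre, 30 above its underside; z up. A half turn about z changes nothing. Grip it across the 30 width (fingers on its +y and -y faces) within 15 of the top
- tester: the tester to load: white box, in mm 180 (x) by 240 (y), 130 high, with a yellow-and-black striped flap in the middle of its top (the look-alikes at the table's sides have a plain yellow patch and are not listed). Origin: centre of its underside, z up. A strip 12 high stands on its top at x +54 to +82. More than 20 N on any part of it damages it
- hatch (a point): middle of the hatch opening, level with the tester's top (130 mm above its underside), axes as the tester's. Opening 38 (x) by 130 (y): fingers fit through only if they close along the tester's y. The top is 4 thick, the chamber below is hollow. A seated carrier's top is 40 below this point
- flap (a joint): flap angle, rad: 0 shut and level, 1.5 hanging down, stop 1.6. 38 mm long, 3 thick, hinged along the opening's -x edge (20 from its middle); opens only downwards, pushed by the carrier. Spring 0.04 N m shut, 0.1 open (3 to 6 N on the carrier, up and to +x). Shuts by itself once the carrier is fully seated and the fingers are out
- bed (a point): point at the middle of the tester, 42 mm above its underside, at the height of the flat bed under the flap; axes as the tester's. The bed floats on springs: starts to sink at about 1 N, then 1 N per mm, hard stop after 8. In it is one pocket for the carrier's foot: 23 (x) by 33.4 (y), 12 deep, 1 chamfer, so a seated carrier's centre is 18 above this point
- bed_range (a point): point at the bed's height, 17 mm to the +y side of the middle: the pocket's centre lies at the tester's x = 0 but anywhere from y = -17 to +17, locked, NOT measured. Feel for it: press the foot on the bed with 3-4 N at y = -20 and drag it to +y; the bed pops up round the foot at the pocket, whose wall stops it 1.7 past the pocket's centre. Back off 1.7, push down until home
- carrier_blue_center (a point): the blue specimen carrier, same shape as the orange one; a bystander. The point is its centre
- carrier_grey_center (a point): the grey specimen carrier, same shape; a bystander. The point is its centre
- multimeter: orange and black hand multimeter lying flat, 150 x 75 x 34; a bystander. Origin at its underside's centre
- screwdriver: screwdriver lying on the bench; a bystander
- jar: amber jar, 60 across, 80 high; a bystander. Origin at its underside's centre
- tape: yellow ring of tape, 90 across, 19 high; a bystander. Origin at its underside's centre

How it is judged:
By the outcome, as a careful person would: the job done as asked, in the order asked, and still so for the second after the job is handed in, with the robot touching nothing.
It also fails if it takes over 58 s, if anything falls off the work surface, if the arm or the gripper's body presses on something with over 40 N, if the wrist force passes 120 N, or if a joint passes its speed limit or range.

ROBOT

A 7-joint arm with a two-finger parallel gripper is mounted at the origin on the work surface. World frame = base frame: x ahead of the robot, y to its left, z up, the work surface at z = 0. Lengths are in m, angles in rad, forces in N, time in s.
With the tool pointing down it reaches from about 0.425 to 0.925 m from the base axis. Payload 6.8 kg.
Tool frame: the origin (TCP) lies between the finger pads; the fingertips stand finger_overhang ahead of it and the grasp point (between the pads) lies 6 mm ahead of it (finger_overhang is the distance from the TCP to the fingertips, in m); z points along the fingers, y is the line along which they close (so a half turn about z gives the same grasp; the last joint's range is limited). The gripper opens to 85 mm and grips with 20 to 120 N. Pads are 22 mm wide; open, the fingers measure 114 mm over their backs; the gripper's body (76 mm by 85 mm) begins 54 mm behind the grasp point. The pads swing forward as they close: fully open they stand 13 mm farther back than shut.
Start: joints at [-1.389, 0.477, 0.022, 1.555, -0.011, 1.109, -0.083], TCP at [0.193, 0.647, 0.256] pointing down, gripper open.
Joint ranges: [-2.96, 2.96], [-0.34, 2.1], [-1.41, 1.46], [0.24, 2.44], [-1.37, 4.51], [0.17, 1.92], [-2.96, 2.96]. Speed limits (rad/s): [2.39, 2.39, 3.14, 3.14, 3.14, 3.14, 3.14].

INTERFACE

Orientations are given as a unit quaternion [w, x, y, z].
In Python, from station import * gives the robot as it stands.
- The arm moves only by the tool drive_tool, never from a script. Its argument "increments" is a list of rows, each an object of numbers: "claw": the finger opening in m, from 0 to 0.0854; "dx", "dy", "dz": the shift along the tool's x, y, z in m; "wx", "wy", "wz": the turn, a rotation vector about the tool's x, y, z in degrees. A call has 1 to 20 rows; each row shifts and turns the commanded pose from where the row before left it, along the tool's axes as they then stand; what a row does not reach is not made up. A row lasts 1/8 s, in which the tool goes at most 62.5 mm and 10.7 degrees, less where a joint would pass 70% of its speed; a pose out of reach is approached as far as the arm can. A call with a gripper value outside its range is refused whole. The fingers move at their own pace and stop on an object; "newtons" is the grip in N (left out, the last holds). Time passes only in rows, so rows that do not move let the fingers close. It gives the time, the measured TCP pose, the force, the opening and the grip force at its end, in the units of the state.
- get_obs(): the state, without advancing time (a new reading comes with each control period).
- read_camera(name): name is "scene" or "top"; returns (picture, depth): 480x640x3 uint8, red, green, blue; 480x640 float32, m along the optical axis (not along the pixel's ray), 0 where there is no reading.
- calibration(name): a dict with "intrinsics" (3x3 intrinsics, pixels), "R" (3x3) and "t" (3): a world point X has camera coordinates R X + t. Camera axes: x right, y down, z forward; pixel columns grow to the right and rows downward; lengths in m; the calibration is good to about 2 mm. A picture is of the moment at which its call begins. calibration takes no time and is no camera call.
- hand_in(): hands the job in; it is judged then, once.
The state is a dict: "t": time; "q": joint angles; "joint_vel": joint speeds; "joint_torque": joint torques, N m; "eef_pos": TCP position; "tool_rot": TCP orientation; "contact_force": force on the tool from outside, world axes, zero at the start; "torque": the same for the moment, N m; "gripper_width": opening from 0.0 (shut) to 1.0 (fully open); "grasp_force": force on a finger pad.
Only numpy, scipy, OpenCV 4.12 (cv2) and the standard library are available. Lean on these libraries where they do the work, as an engineer would, in place of code of your own. Each camera call takes 0.05 s, during which the arm holds its last target. There are 200 camera calls.

## Working session

There is one attempt and no reset: what is moved stays moved. The work goes in short steps, Python scripts to look and compute and a tool call to move; the robot and the scene stay as the last step left them, time stands still between calls to the robot, and variables do not carry over. Pictures are saved under pics/ and viewed, at most 10 in all, crops included, and the job is handed in when it is done.

Besides the shell and the picture viewer there is one more tool, called after "Emit:" as name(argument=value, ...), one argument or row to a line, values as JSON. drive_tool: Moves the arm, as the interface text tells. Its arguments: {"type":"object","properties":{"increments":{"type":"array","items":{"type":"object","properties":{"claw":{"type":"number"},"dx":{"type":"number"},"dy":{"type":"number"},"dz":{"type":"number"},"wx":{"type":"number"},"wy":{"type":"number"},"wz":{"type":"number"}}}},"newtons":{"type":"number"}},"required":["increments"]}

```bash
ls; mkdir -p pics
python3 - <<'E'
from station import *
import cv2,numpy as np
o=get_obs()
for k in o: print(k,o[k])
try: print(finger_overhang)
except Exception as e: print(e)
for n in("scene","top"):
    p,d=read_camera(n); cv2.imwrite(f"pics/{n}0.png",p[:,:,::-1]); np.savez(f"{n}0.npz",p=p,d=d)
    c=calibration(n); print(n,c)
E
```

```text
pics
t 0.0
q [-1.38909872  0.47782752  0.02231854  1.55648413 -0.0114865   1.10927203
 -0.0830679 ]
joint_vel [ 2.16729386e-05  1.25570712e-03 -7.13947293e-04 -4.57839299e-04
 -4.53626929e-04 -1.12959484e-03  3.57936670e-04]
joint_torque [-2.50274597e-04 -5.96466029e+01  1.60785299e+00 -2.81186289e+01
  1.25294714e-02  9.53489682e-03 -5.30194214e-06]
eef_pos [0.19273092 0.64631919 0.25529307]
tool_rot [-6.38088753e-05  1.44353531e-01  9.89525740e-01 -9.29336344e-04]
contact_force [ 0.43307078  0.12335265 -0.20390875]
torque [ 0.03233698 -0.01132084 -0.02635682]
grasp_force 0.0
gripper_width 1.0021145312834616
0.025
scene {'intrinsics': array([[502.02184193,   0.        , 321.65453173],
       [  0.        , 502.02184193, 233.04589661],
       [  0.        ,   0.        ,   1.        ]]), 'R': array([[ 0.47328698,  0.88090525,  0.00231934],
       [ 0.56990143, -0.30418309, -0.76333807],
       [-0.67172301,  0.36259976, -0.64599506]]), 't': array([-0.30210448, -0.21473152,  1.61974701])}
top {'intrinsics': array([[476.62006882,   0.        , 310.63556019],
       [  0.        , 476.62006882, 238.88386316],
       [  0.        ,   0.        ,   1.        ]]), 'R': array([[-0.01957043, -0.99979832,  0.00450775],
       [-0.9965319 ,  0.01914138, -0.08098014],
       [ 0.08087753, -0.00607694, -0.99670552]]), 't': array([0.02634453, 0.56287367, 1.31566839])}
```

View pics/scene0.png

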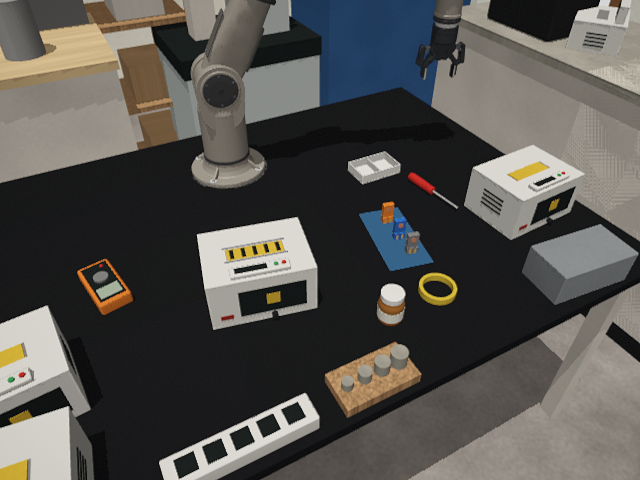

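View pics/top0.png

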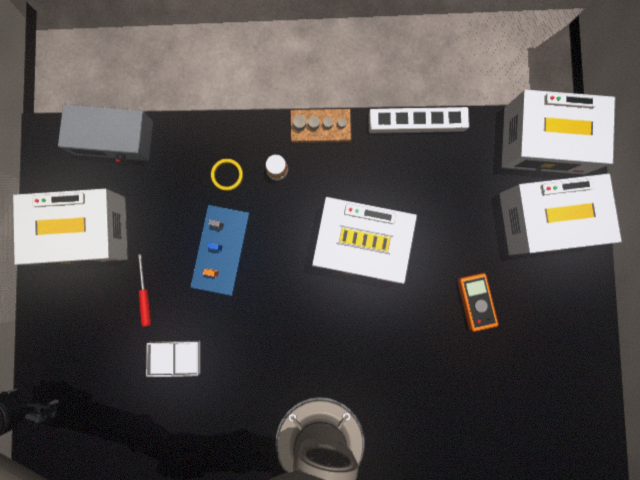

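The scene view shows the striped tester at about (258,270) and the orange carrier at (388,212), the nearest of three on the mat. The top view has the tester at (365,240), its strip on the far (+x) side, and the carrier at (210,272).

```bash
cat > h.py <<'E'
import numpy as np,cv2
from station import *
def world(n,d):
    c=calibration(n);K=c["intrinsics"];v,u=np.mgrid[:480,:640]
    P=np.stack([(u-K[0,2])/K[0,0]*d,(v-K[1,2])/K[1,1]*d,d],-1)
    return (P-c["t"])@c["R"]
def plane(n,uv,z):
    c=calibration(n);K=c["intrinsics"];uv=np.atleast_2d(uv).astype(float)
    r=np.c_[(uv-K[[0,1],[2,2]])/K[0,0],np.ones(len(uv))]@c["R"]; o=-c["R"].T@c["t"]
    return (o+r*((z-o[2])/r[:,2])[:,None])[:,:2]
def rect(xy):
    (c,s,a)=cv2.minAreaRect((xy*1000).astype(np.float32)); return np.round(c,1),np.round(s,1),round(a,2)
E
python3 - <<'E'
from h import *
for n in("top","scene"):
    z=np.load(n+"0.npz");p,d=z["p"],z["d"];W=world(n,d)
    hsv=cv2.cvtColor(p,cv2.COLOR_RGB2HSV);H,S,V=cv2.split(hsv)
    box=np.zeros((480,640),bool)
    if n=="top": box[190:290,305:425]=1
    else: box[210:330,190:325]=1
    m=(box&(V>90)&(W[...,2]>.12)&(W[...,2]<.137)&(d>0)).astype(np.uint8)
    ct=max(cv2.findContours(m,0,2)[0],key=cv2.contourArea)[:,0]
    print(n,"tester top",rect(plane(n,ct,.13)),"z",np.median(W[...,2][m>0]))
    y=box&(H>18)&(H<35)&(S>120)&(V>120)&(W[...,2]>.12)
    ys=np.argwhere(y)[:,::-1]; print(" stripes",len(ys),rect(plane(n,ys,.13)))
    for nm,lo,hi in(("orange",5,17),("blue",105,125),("grey",0,0)):
        b=np.zeros((480,640),bool)
        if n=="top": b[205:295,190:250]=1
        else: b[195:270,360:435]=1
        c=(b&(H>=lo)&(H<=hi)&(S>120)) if nm!="grey" else b&(S<70)&(V>40)
        c&=(W[...,2]>.01)&(W[...,2]<.08)
        Z=W[...,2][c]; t=c&(W[...,2]>.057); tt=np.argwhere(t)[:,::-1]
        if len(tt)>5: print(" ",nm,c.sum(),Z.max().round(4),len(tt),rect(plane(n,tt,.063)),(W[t].mean(0)*1000).round(1), rect(W[c][:,:2]))
    b=np.zeros((480,640),bool)
    if n=="top":
        b[200:300,185:255]=1; m=(b&(H>95)&(H<120)&(S>80)&(W[...,2]<.012)).astype(np.uint8)
        ct=max(cv2.findContours(m,0,2)[0],key=cv2.contourArea)[:,0]; print(" mat",rect(plane(n,ct,.003)))
z=np.load("scene0.npz");t=np.load("top0.npz")
a=cv2.resize(z["p"][190:275,350:440],None,fx=6,fy=6,interpolation=2)
b=cv2.resize(t["p"][200:300,185:255],None,fx=5,fy=5,interpolation=2)
im=np.zeros((520,540+0+250,3),np.uint8)
a=a[:,:430];im[:510,:430]=a;im[:500,435:785]=b;cv2.imwrite("pics/crop.png",im[...,::-1])
E
```

```text
top tester top (array([ 551.5, -122.5]), array([239.8, 180.3]), 77.59) z 0.13079372829643568
 stripes 478 (array([ 550.7, -122.6]), array([126.7,  34.5]), 77.8)
  orange 76 0.0695 57 (array([475.6, 293.1]), array([30.3, 13.7]), 77.62) [475.1 292.4  64. ] (array([475.5, 292.6]), array([30. , 15.1]), 71.46)
  blue 127 0.0707 60 (array([547. , 282.7]), array([31.1, 14.7]), 76.37) [547.3 282.7  64.1] (array([540.8, 277.1]), array([110.9, 233.8]), 78.3)
  grey 98 0.0684 57 (array([610.3, 278.6]), array([30.5, 13.9]), 74.84) [609.8 278.   63.2] (array([549.9, 285.8]), array([ 30.8, 134.8]), 83.36)
 mat (array([538.1, 272.6]), array([143.6, 248.6]), 78.72)
scene tester top (array([ 556.8, -125.7]), array([239.3, 189.3]), 77.57) z 0.12835155784059937
 stripes 443 (array([ 551.5, -123.9]), array([127.2,  34.9]), 77.63)
  orange 227 0.0651 44 (array([479.5, 288.4]), array([31.1, 18.3]), 76.89) [476.8 291.6  60.4] (array([541.8, 278.3]), array([ 34. , 153.6]), 78.6)
  blue 180 0.0637 50 (array([551. , 278.4]), array([29.7, 17.5]), 74.35) [548.8 279.7  61. ] (array([547.9, 280.8]), array([32.5, 22.6]), 69.11)
  grey 205 0.0652 56 (array([615. , 273.5]), array([30.3, 20.6]), 75.91) [611.5 275.4  60.8] (array([544.1, 285.5]), array([ 32.1, 158.5]), 81.78)
```

View pics/crop.png

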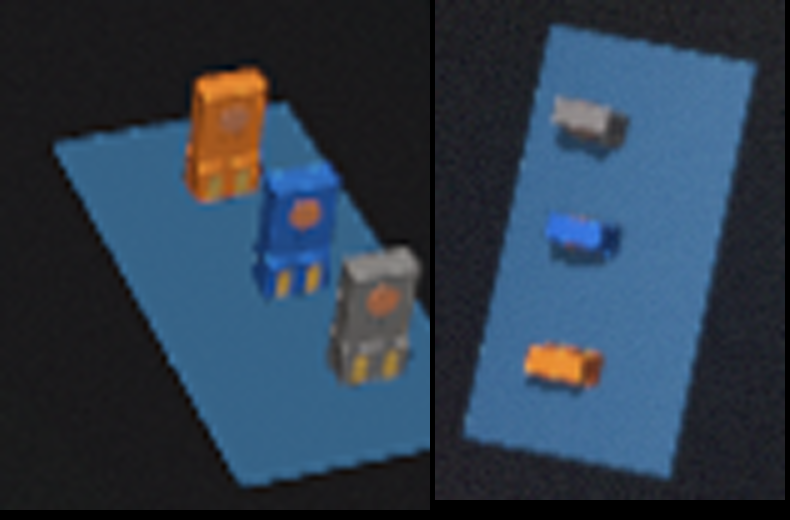

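The crop confirms orange, blue and grey are all upright, with their 30 mm widths roughly along the tester's y. The orange top is at about (476,293) mm and yaw is about -12.4°, the same as the tester's.

Emit:
drive_tool(
  increments=[
    {"wz": -4.2, "claw": 0.085},
    {"dx": -0.0293, "dy": -0.0237, "dz": 0.008},
    {"dx": -0.0293, "dy": -0.0237, "dz": 0.008},
    {"dx": -0.0293, "dy": -0.0237, "dz": 0.008},
    {"dx": -0.0293, "dy": -0.0237, "dz": 0.008},
    {"dx": -0.0293, "dy": -0.0237, "dz": 0.008},
    {"dx": -0.0293, "dy": -0.0237, "dz": 0.008},
    {"dx": -0.0293, "dy": -0.0237, "dz": 0.008},
    {"dx": -0.0293, "dy": -0.0237, "dz": 0.008},
    {"dx": -0.0293, "dy": -0.0237, "dz": 0.008},
    {"dx": -0.0293, "dy": -0.0237, "dz": 0.008},
    {"dx": -0.0293, "dy": -0.0237, "dz": 0.008},
    {"dx": -0.0293, "dy": -0.0237, "dz": 0.008},
    {},
  ],
  newtons=100,
)

```text
schema error: expected keys claw, dx, dy, dz, wx, wy, wz
```

Emit:
drive_tool(
  increments=[
    {"claw": 0.085, "dx": 0, "dy": 0, "dz": 0, "wx": 0, "wy": 0, "wz": -4.2},
    {"claw": 0.085, "dx": -0.0293, "dy": -0.0237, "dz": 0.008, "wx": 0, "wy": 0, "wz": 0},
    {"claw": 0.085, "dx": -0.0293, "dy": -0.0237, "dz": 0.008, "wx": 0, "wy": 0, "wz": 0},
    {"claw": 0.085, "dx": -0.0293, "dy": -0.0237, "dz": 0.008, "wx": 0, "wy": 0, "wz": 0},
    {"claw": 0.085, "dx": -0.0293, "dy": -0.0237, "dz": 0.008, "wx": 0, "wy": 0, "wz": 0},
    {"claw": 0.085, "dx": -0.0293, "dy": -0.0237, "dz": 0.008, "wx": 0, "wy": 0, "wz": 0},
    {"claw": 0.085, "dx": -0.0293, "dy": -0.0237, "dz": 0.008, "wx": 0, "wy": 0, "wz": 0},
    {"claw": 0.085, "dx": -0.0293, "dy": -0.0237, "dz": 0.008, "wx": 0, "wy": 0, "wz": 0},
    {"claw": 0.085, "dx": -0.0293, "dy": -0.0237, "dz": 0.008, "wx": 0, "wy": 0, "wz": 0},
    {"claw": 0.085, "dx": -0.0293, "dy": -0.0237, "dz": 0.008, "wx": 0, "wy": 0, "wz": 0},
    {"claw": 0.085, "dx": -0.0293, "dy": -0.0237, "dz": 0.008, "wx": 0, "wy": 0, "wz": 0},
    {"claw": 0.085, "dx": -0.0293, "dy": -0.0237, "dz": 0.008, "wx": 0, "wy": 0, "wz": 0},
    {"claw": 0.085, "dx": -0.0293, "dy": -0.0237, "dz": 0.008, "wx": 0, "wy": 0, "wz": 0},
    {"claw": 0.085, "dx": 0, "dy": 0, "dz": 0, "wx": 0, "wy": 0, "wz": 0},
  ],
  newtons=100,
)

```text
t: 1.85
eef_pos: [0.4768, 0.2898, 0.1594]
tool_rot: [-0.0, 0.111, 0.994, -0.001]
contact_force: [-0.9, 0.9, 0.1]
gripper_width: 0.997
grasp_force: 0.0
```

Emit:
drive_tool(
  increments=[
    {"claw": 0.085, "dx": 0.002, "dy": 0.003, "dz": 0.014, "wx": 0, "wy": 0, "wz": -0.3},
    {"claw": 0.085, "dx": 0, "dy": 0, "dz": 0.02, "wx": 0, "wy": 0, "wz": 0},
    {"claw": 0.085, "dx": 0, "dy": 0, "dz": 0.02, "wx": 0, "wy": 0, "wz": 0},
    {"claw": 0.085, "dx": 0, "dy": 0, "dz": 0.02, "wx": 0, "wy": 0, "wz": 0},
    {"claw": 0.085, "dx": 0, "dy": 0, "dz": 0.014, "wx": 0, "wy": 0, "wz": 0},
    {"claw": 0.085, "dx": 0, "dy": 0, "dz": 0.01, "wx": 0, "wy": 0, "wz": 0},
    {"claw": 0.085, "dx": 0, "dy": 0, "dz": 0, "wx": 0, "wy": 0, "wz": 0},
    {"claw": 0.085, "dx": 0, "dy": 0, "dz": 0, "wx": 0, "wy": 0, "wz": 0},
  ],
)

```text
t: 2.85
eef_pos: [0.4742, 0.2973, 0.0628]
tool_rot: [0.0, 0.105, 0.994, 0.0]
contact_force: [0.1, 0.4, 0.4]
gripper_width: 1.0
grasp_force: 0.0
```

Run:
```python
from h import *
p,d=read_camera("scene"); cv2.imwrite("pics/s1.png",cv2.resize(p[120:280,310:480],None,fx=3.5,fy=3.5)[...,::-1])
print(get_obs()["eef_pos"],get_obs()["tool_rot"])
```

```text
[0.47431068 0.29723998 0.06292961] [4.54393606e-04 1.05466423e-01 9.94422662e-01 4.43376262e-04]
```

View pics/s1.png

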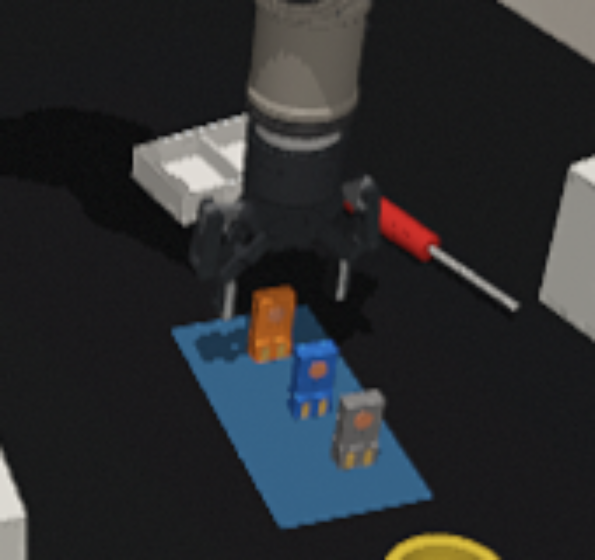

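The open fingers straddle the orange carrier (at about (270,325) in the crop) with room on both sides. A small correction comes next, then I close.

Emit:
drive_tool(
  increments=[
    {"claw": 0.085, "dx": -0.0022, "dy": -0.0037, "dz": 0.002, "wx": 0, "wy": 0, "wz": 0.3},
    {"claw": 0.085, "dx": 0, "dy": 0, "dz": 0, "wx": 0, "wy": 0, "wz": 0},
    {"claw": 0.085, "dx": 0, "dy": 0, "dz": 0, "wx": 0, "wy": 0, "wz": 0},
    {"claw": 0.085, "dx": 0, "dy": 0, "dz": 0, "wx": 0, "wy": 0, "wz": 0},
  ],
)

```text
t: 3.4
eef_pos: [0.4752, 0.2929, 0.0604]
tool_rot: [0.0, 0.108, 0.994, 0.0]
contact_force: [-0.4, -0.3, 0.1]
gripper_width: 0.996
grasp_force: 0.0
```

Emit:
drive_tool(
  increments=[
    {"claw": 0.035, "dx": 0, "dy": 0, "dz": 0, "wx": 0, "wy": 0, "wz": 0},
    {"claw": 0.035, "dx": 0, "dy": 0, "dz": 0, "wx": 0, "wy": 0, "wz": 0},
    {"claw": 0.035, "dx": 0, "dy": 0, "dz": 0, "wx": 0, "wy": 0, "wz": 0},
    {"claw": 0.031, "dx": 0, "dy": 0, "dz": 0, "wx": 0, "wy": 0, "wz": 0},
    {"claw": 0.01, "dx": 0, "dy": 0, "dz": 0, "wx": 0, "wy": 0, "wz": 0},
    {"claw": 0.0, "dx": 0, "dy": 0, "dz": 0, "wx": 0, "wy": 0, "wz": 0},
    {"claw": 0.0, "dx": 0, "dy": 0, "dz": 0, "wx": 0, "wy": 0, "wz": 0},
    {"claw": 0.0, "dx": 0, "dy": 0, "dz": 0, "wx": 0, "wy": 0, "wz": 0},
  ],
  newtons=100,
)

```text
t: 4.4
eef_pos: [0.4754, 0.2929, 0.0606]
tool_rot: [0.0, 0.108, 0.994, 0.0]
contact_force: [0.1, -0.8, 5.2]
gripper_width: 0.33
grasp_force: 98.6
```

Emit:
drive_tool(
  increments=[
    {"claw": 0.0, "dx": 0, "dy": 0, "dz": -0.01, "wx": 0, "wy": 0, "wz": 0},
    {"claw": 0.0, "dx": 0, "dy": 0, "dz": -0.02, "wx": 0, "wy": 0, "wz": 0},
    {"claw": 0.0, "dx": 0, "dy": 0, "dz": -0.03, "wx": 0, "wy": 0, "wz": 0},
    {"claw": 0.0, "dx": 0, "dy": 0, "dz": -0.03, "wx": 0, "wy": 0, "wz": 0},
    {"claw": 0.0, "dx": 0, "dy": 0, "dz": -0.03, "wx": 0, "wy": 0, "wz": 0},
    {"claw": 0.0, "dx": 0, "dy": 0, "dz": -0.03, "wx": 0, "wy": 0, "wz": 0},
    {"claw": 0.0, "dx": 0, "dy": 0, "dz": -0.02, "wx": 0, "wy": 0, "wz": 0},
    {"claw": 0.0, "dx": 0, "dy": 0, "dz": 0, "wx": 0, "wy": 0, "wz": 0},
    {"claw": 0.0, "dx": 0, "dy": 0, "dz": 0, "wx": 0, "wy": 0, "wz": 0},
  ],
)

```text
t: 5.52
eef_pos: [0.4747, 0.2925, 0.2294]
tool_rot: [-0.001, 0.108, 0.994, -0.0]
contact_force: [-0.6, -0.6, -1.8]
gripper_width: 0.33
grasp_force: 98.5
```

Run:
```python
from h import *
p,d=read_camera("scene"); cv2.imwrite("pics/s2.png",cv2.resize(p[60:260,310:480],None,fx=3,fy=3)[...,::-1])
o=get_obs();print(o["eef_pos"],o["tool_rot"],o["contact_force"],o["torque"])
W=world("scene",d);H,S,V=cv2.split(cv2.cvtColor(p,cv2.COLOR_RGB2HSV))
m=(H>=5)&(H<=17)&(S>120)&(V>80)&(W[...,2]>.14)&(W[...,2]<.3)&(abs(W[...,1]-.29)<.06)&(abs(W[...,0]-.475)<.06)
P=W[m];print(len(P),P.min(0),P.max(0))
R=cv2.minAreaRect(np.argwhere(m)[:,::-1].astype(np.float32));print(R)
```

```text
[0.47459309 0.29243284 0.22915969] [-7.11406989e-04  1.08014506e-01  9.94148831e-01 -6.79806194e-04] [ 0.63593741 -0.51843855 -1.48190722] [-0.00955289 -0.00644523 -0.02485713]
223 [0.46748676 0.27400106 0.17244569] [0.48994522 0.30796088 0.23142801]
((392.99993896484375, 159.5), (12.03703784942627, 23.96364402770996), 6.340191841125488)
```

View pics/s2.png

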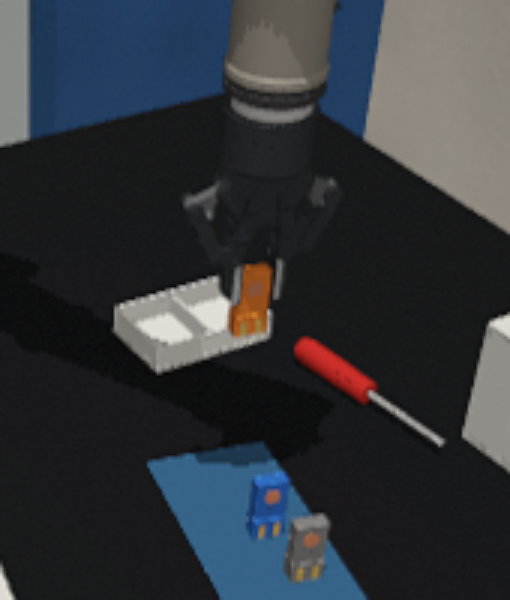

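The carrier hangs upright in the fingers (at about (252,300) in the crop), and the blue and grey carriers are undisturbed. Next I move above the hatch at y = -20.

Emit:
drive_tool(
  increments=[
    {"claw": 0.0, "dx": -0.0149, "dy": -0.0372, "dz": 0, "wx": 0, "wy": 0, "wz": 0},
    {"claw": 0.0, "dx": -0.0149, "dy": -0.0372, "dz": 0, "wx": 0, "wy": 0, "wz": 0},
    {"claw": 0.0, "dx": -0.0149, "dy": -0.0372, "dz": 0, "wx": 0, "wy": 0, "wz": 0},
    {"claw": 0.0, "dx": -0.0149, "dy": -0.0372, "dz": 0, "wx": 0, "wy": 0, "wz": 0},
    {"claw": 0.0, "dx": -0.0149, "dy": -0.0372, "dz": 0, "wx": 0, "wy": 0, "wz": 0},
    {"claw": 0.0, "dx": -0.0149, "dy": -0.0372, "dz": 0, "wx": 0, "wy": 0, "wz": 0},
    {"claw": 0.0, "dx": -0.0149, "dy": -0.0372, "dz": 0, "wx": 0, "wy": 0, "wz": 0},
    {"claw": 0.0, "dx": -0.0149, "dy": -0.0372, "dz": 0, "wx": 0, "wy": 0, "wz": 0},
    {"claw": 0.0, "dx": -0.0149, "dy": -0.0372, "dz": 0, "wx": 0, "wy": 0, "wz": 0},
    {"claw": 0.0, "dx": -0.0149, "dy": -0.0372, "dz": 0, "wx": 0, "wy": 0, "wz": 0},
    {"claw": 0.0, "dx": -0.0149, "dy": -0.0372, "dz": 0, "wx": 0, "wy": 0, "wz": 0},
    {"claw": 0.0, "dx": 0, "dy": 0, "dz": 0, "wx": 0, "wy": 0, "wz": 0},
    {"claw": 0.0, "dx": 0, "dy": 0, "dz": 0, "wx": 0, "wy": 0, "wz": 0},
    {"claw": 0.0, "dx": 0, "dy": 0, "dz": 0, "wx": 0, "wy": 0, "wz": 0},
    {"claw": 0.0, "dx": 0, "dy": 0, "dz": 0, "wx": 0, "wy": 0, "wz": 0},
  ],
)

```text
t: 7.45
eef_pos: [0.5474, -0.1408, 0.2301]
tool_rot: [-0.0, 0.107, 0.994, 0.0]
contact_force: [1.1, 1.1, -0.5]
gripper_width: 0.33
grasp_force: 98.7
```

Run:
```python
from h import *
p,d=read_camera("scene"); cv2.imwrite("pics/s3.png",cv2.resize(p[130:330,180:330],None,fx=3,fy=3,interpolation=2)[...,::-1])
o=get_obs();print(o["eef_pos"],o["tool_rot"],o["contact_force"])
e=o["eef_pos"];tx=np.array([.9767,-.2147]);ty=np.array([.2147,.9767]);h=np.array([.551,-.1226])
print("tester xy of TCP",(e[:2]-h)@tx*1000,(e[:2]-h)@ty*1000)
W=world("scene",d);H,S,V=cv2.split(cv2.cvtColor(p,cv2.COLOR_RGB2HSV))
m=(H>=4)&(H<=17)&(S>120)&(V>60)&(W[...,2]>.15)&(W[...,2]<.3)&(np.linalg.norm(W[...,:2]-e[:2],axis=-1)<.04)
P=W[m];X=(P[:,:2]-e[:2])@tx*1000;Y=(P[:,:2]-e[:2])@ty*1000;Z=(P[:,2]-e[2])*1000
for a in range(-60,10,6):
    k=(Z>=a)&(Z<a+6)&(abs(Y)<11)
    if k.sum()>2: print(a,k.sum(),np.median(X[k]).round(1),np.median(Y[k]).round(1))
print(Z.min(),Z.max(),Y.min(),Y.max())
```

```text
[ 0.54746134 -0.14105358  0.2302443 ] [-5.59407682e-05  1.07310925e-01  9.94225496e-01  1.59959003e-04] [ 0.14137548 -0.51431768 -0.45763794]
tester xy of TCP 0.5057779027645539 -18.78336070222688
-60 6 7.9 2.8
-54 13 7.8 0.7
-48 16 8.3 -2.0
-42 25 6.6 1.3
-36 28 6.1 0.9
-30 24 5.3 -1.5
-24 16 7.2 1.9
-18 27 6.3 1.4
-12 23 6.5 -2.0
-6 30 5.6 0.7
0 40 0.9 -0.6
-56.45452570737908 10.013614126398396 -13.806630268183657 15.275134151338586
```

View pics/s3.png

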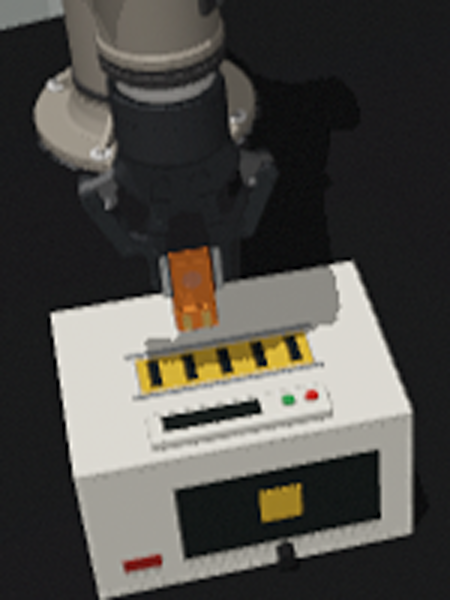

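The carrier hangs straight above the flap, with its foot near (197,320) in the crop. Next I lower it into the flap.

Emit:
drive_tool(
  increments=[
    {"claw": 0.0, "dx": 0, "dy": -0.0015, "dz": 0.01, "wx": 0, "wy": 0, "wz": 0},
    {"claw": 0.0, "dx": 0, "dy": 0, "dz": 0.015, "wx": 0, "wy": 0, "wz": 0},
    {"claw": 0.0, "dx": 0, "dy": 0, "dz": 0.01, "wx": 0, "wy": 0, "wz": 0},
    {"claw": 0.0, "dx": 0, "dy": 0, "dz": 0.007, "wx": 0, "wy": 0, "wz": 0},
    {"claw": 0.0, "dx": 0, "dy": 0, "dz": 0.005, "wx": 0, "wy": 0, "wz": 0},
    {"claw": 0.0, "dx": 0, "dy": 0, "dz": 0.005, "wx": 0, "wy": 0, "wz": 0},
    {"claw": 0.0, "dx": 0, "dy": 0, "dz": 0.005, "wx": 0, "wy": 0, "wz": 0},
    {"claw": 0.0, "dx": 0, "dy": 0, "dz": 0.005, "wx": 0, "wy": 0, "wz": 0},
    {"claw": 0.0, "dx": 0, "dy": 0, "dz": 0.005, "wx": 0, "wy": 0, "wz": 0},
    {"claw": 0.0, "dx": 0, "dy": 0, "dz": 0, "wx": 0, "wy": 0, "wz": 0},
  ],
)

```text
t: 8.75
eef_pos: [0.5471, -0.1434, 0.1626]
tool_rot: [-0.0, 0.108, 0.994, -0.0]
contact_force: [3.1, -0.6, -1.2]
gripper_width: 0.33
grasp_force: 98.6
```

Emit:
drive_tool(
  increments=[
    {"claw": 0.0, "dx": 0, "dy": 0, "dz": 0.005, "wx": 0, "wy": 0, "wz": 0},
    {"claw": 0.0, "dx": 0, "dy": 0, "dz": 0.006, "wx": 0, "wy": 0, "wz": 0},
    {"claw": 0.0, "dx": 0, "dy": 0, "dz": 0.006, "wx": 0, "wy": 0, "wz": 0},
    {"claw": 0.0, "dx": 0, "dy": 0, "dz": 0.006, "wx": 0, "wy": 0, "wz": 0},
    {"claw": 0.0, "dx": 0, "dy": 0, "dz": 0.006, "wx": 0, "wy": 0, "wz": 0},
    {"claw": 0.0, "dx": 0, "dy": 0, "dz": 0.006, "wx": 0, "wy": 0, "wz": 0},
    {"claw": 0.0, "dx": 0, "dy": 0, "dz": 0.006, "wx": 0, "wy": 0, "wz": 0},
    {"claw": 0.0, "dx": 0, "dy": 0, "dz": 0.006, "wx": 0, "wy": 0, "wz": 0},
    {"claw": 0.0, "dx": 0, "dy": 0, "dz": 0.004, "wx": 0, "wy": 0, "wz": 0},
    {"claw": 0.0, "dx": 0, "dy": 0, "dz": 0, "wx": 0, "wy": 0, "wz": 0},
    {"claw": 0.0, "dx": 0, "dy": 0, "dz": 0, "wx": 0, "wy": 0, "wz": 0},
  ],
)

```text
t: 10.12
eef_pos: [0.5471, -0.1435, 0.1121]
tool_rot: [-0.0, 0.108, 0.994, -0.0]
contact_force: [3.2, -1.1, -3.4]
gripper_width: 0.33
grasp_force: 100.2
```

```bash
cat >> h.py <<'E'
def st():
    o=get_obs();e=o["eef_pos"];h=np.array([.551,-.1226]);F=[]
    for _ in range(1): F.append(o["contact_force"])
    f=np.mean(F,0);R=np.array([[.9767,-.2147],[.2147,.9767]])
    w,x,y,z=o["tool_rot"]
    print("t",o["t"],"xyz mm",(R@(e[:2]-h)*1000).round(2),(e[2]*1000).round(2),"F",(R@f[:2]).round(2),f[2].round(2),"tau",o["torque"].round(3),"yaw",round(np.degrees(2*np.arctan2(y,x))-90,2))
E
python3 -c "
from h import *
st()"
```

```text
t 10.125 xyz mm [  0.67 -21.24] 112.11 F [ 3.36 -0.37] -3.38 tau [-0.182 -0.607 -0.033] yaw 77.59
```

Emit:
drive_tool(
  increments=[
    {"claw": 0.0, "dx": 0, "dy": 0, "dz": 0.005, "wx": 0, "wy": 0, "wz": 0},
    {"claw": 0.0, "dx": 0, "dy": 0, "dz": 0.004, "wx": 0, "wy": 0, "wz": 0},
    {"claw": 0.0, "dx": 0, "dy": 0, "dz": 0.001, "wx": 0, "wy": 0, "wz": 0},
    {"claw": 0.0, "dx": 0, "dy": 0, "dz": 0, "wx": 0, "wy": 0, "wz": 0},
  ],
)

```text
t: 10.62
eef_pos: [0.5482, -0.1416, 0.1025]
tool_rot: [0.001, 0.107, 0.994, 0.001]
contact_force: [2.7, 4.4, 1.6]
gripper_width: 0.329
grasp_force: 102.1
```

Emit:
drive_tool(
  increments=[
    {"claw": 0.0, "dx": 0, "dy": 0, "dz": 0.001, "wx": 0, "wy": 0, "wz": 0},
    {"claw": 0.0, "dx": 0, "dy": 0, "dz": 0.001, "wx": 0, "wy": 0, "wz": 0},
    {"claw": 0.0, "dx": 0, "dy": 0, "dz": 0, "wx": 0, "wy": 0, "wz": 0},
  ],
)

```text
t: 11.0
eef_pos: [0.549, -0.1411, 0.1009]
tool_rot: [0.001, 0.107, 0.994, 0.001]
contact_force: [5.4, 4.6, 2.3]
gripper_width: 0.329
grasp_force: 102.5
```

Emit:
drive_tool(
  increments=[
    {"claw": 0.0, "dx": 0, "dy": 0, "dz": 0.001, "wx": 0, "wy": 0, "wz": 0},
    {"claw": 0.0, "dx": 0, "dy": 0, "dz": 0.001, "wx": 0, "wy": 0, "wz": 0},
    {"claw": 0.0, "dx": 0, "dy": 0, "dz": 0, "wx": 0, "wy": 0, "wz": 0},
  ],
)

```text
t: 11.38
eef_pos: [0.5496, -0.1405, 0.0992]
tool_rot: [0.002, 0.106, 0.994, 0.001]
contact_force: [5.0, 7.9, 4.8]
gripper_width: 0.325
grasp_force: 102.8
```

Emit:
drive_tool(
  increments=[
    {"claw": 0.0, "dx": 0, "dy": 0, "dz": 0.001, "wx": 0, "wy": 0, "wz": 0},
    {"claw": 0.0, "dx": 0, "dy": 0, "dz": 0, "wx": 0, "wy": 0, "wz": 0},
    {"claw": 0.0, "dx": 0, "dy": 0, "dz": 0, "wx": 0, "wy": 0, "wz": 0},
  ],
)

```text
t: 11.75
eef_pos: [0.5498, -0.1402, 0.0983]
tool_rot: [0.002, 0.106, 0.994, 0.002]
contact_force: [5.9, 8.8, 6.2]
gripper_width: 0.331
grasp_force: 103.0
```

Emit:
drive_tool(
  increments=[
    {"claw": 0.0, "dx": 0, "dy": 0.001, "dz": -0.003, "wx": 0, "wy": 0, "wz": 0},
    {"claw": 0.0, "dx": 0, "dy": 0.001, "dz": 0, "wx": 0, "wy": 0, "wz": 0},
    {"claw": 0.0, "dx": 0, "dy": 0.001, "dz": 0, "wx": 0, "wy": 0, "wz": 0},
    {"claw": 0.0, "dx": 0, "dy": 0.001, "dz": 0, "wx": 0, "wy": 0, "wz": 0},
    {"claw": 0.0, "dx": 0, "dy": 0, "dz": 0, "wx": 0, "wy": 0, "wz": 0},
    {"claw": 0.0, "dx": 0, "dy": 0, "dz": 0, "wx": 0, "wy": 0, "wz": 0},
  ],
)

```text
t: 12.5
eef_pos: [0.5476, -0.1402, 0.1002]
tool_rot: [-0.0, 0.108, 0.994, -0.0]
contact_force: [2.0, -1.7, 0.8]
gripper_width: 0.329
grasp_force: 102.5
```

```bash
python3 -c "
from h import *
st()
p,d=read_camera('scene'); cv2.imwrite('pics/s4.png',cv2.resize(p[150:300,185:325],None,fx=4,fy=4,interpolation=2)[...,::-1])
st()"
```

```text
t 12.5 xyz mm [  0.44 -17.96] 100.18 F [ 2.3  -1.26] 0.84 tau [-0.34  -0.435  0.047] yaw 77.55
t 12.55 xyz mm [  0.47 -17.86] 100.19 F [ 2.03 -0.93] -0.25 tau [-0.373 -0.399  0.07 ] yaw 77.56
```

View pics/s4.png

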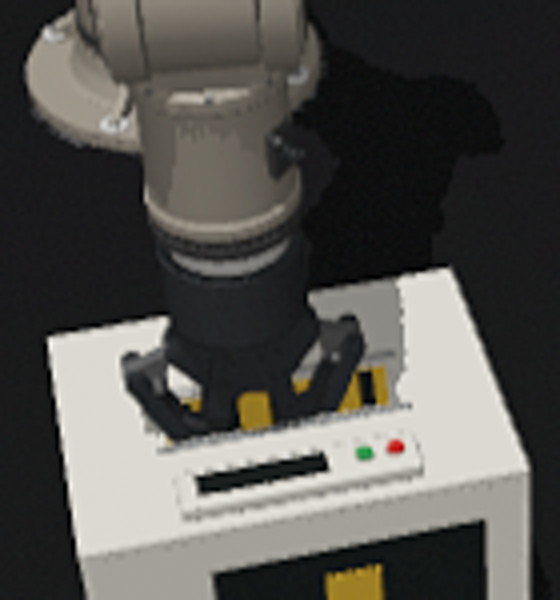

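The picture shows the finger linkage at the left (-y) end of the opening, near (160,440). That was the sideways contact, and it is now relieved. Next I press lightly and drag to +y.

Emit:
drive_tool(
  increments=[
    {"claw": 0.0, "dx": 0, "dy": 0.002, "dz": 0, "wx": 0, "wy": 0, "wz": 0},
    {"claw": 0.0, "dx": 0, "dy": 0, "dz": 0.001, "wx": 0, "wy": 0, "wz": 0},
    {"claw": 0.0, "dx": 0, "dy": 0, "dz": 0.001, "wx": 0, "wy": 0, "wz": 0},
    {"claw": 0.0, "dx": 0, "dy": 0, "dz": 0, "wx": 0, "wy": 0, "wz": 0},
  ],
)

```text
t: 13.05
eef_pos: [0.5484, -0.1375, 0.0983]
tool_rot: [-0.0, 0.108, 0.994, 0.0]
contact_force: [2.4, -0.4, 2.2]
gripper_width: 0.33
grasp_force: 102.5
```

```bash
python3 -c "
from h import *
st()"
```

```text
t 13.05 xyz mm [  0.66 -15.09] 98.33 F [2.47 0.11] 2.18 tau [-0.141 -0.273  0.023] yaw 77.6
```

Emit:
drive_tool(
  increments=[
    {"claw": 0.0, "dx": 0, "dy": 0, "dz": 0.001, "wx": 0, "wy": 0, "wz": 0},
    {"claw": 0.0, "dx": 0, "dy": 0, "dz": 0, "wx": 0, "wy": 0, "wz": 0},
  ],
)

```text
t: 13.3
eef_pos: [0.5484, -0.1375, 0.0973]
tool_rot: [0.0, 0.108, 0.994, 0.0]
contact_force: [1.1, 0.0, 3.6]
gripper_width: 0.328
grasp_force: 102.6
```

```bash
python3 -c "
from h import *
st()"
```

```text
t 13.3 xyz mm [  0.67 -15.1 ] 97.33 F [1.09 0.25] 3.63 tau [-0.083 -0.158  0.021] yaw 77.6
```

Emit:
drive_tool(
  increments=[
    {"claw": 0.0, "dx": 0, "dy": 0.001, "dz": 0, "wx": 0, "wy": 0, "wz": 0},
    {"claw": 0.0, "dx": 0, "dy": 0.001, "dz": 0, "wx": 0, "wy": 0, "wz": 0},
    {"claw": 0.0, "dx": 0, "dy": 0.001, "dz": 0, "wx": 0, "wy": 0, "wz": 0},
  ],
)

```text
t: 13.68
eef_pos: [0.5492, -0.1352, 0.0974]
tool_rot: [0.0, 0.108, 0.994, -0.0]
contact_force: [2.0, -4.2, 2.7]
gripper_width: 0.33
grasp_force: 102.8
```

Emit:
drive_tool(
  increments=[
    {"claw": 0.0, "dx": 0, "dy": 0.001, "dz": 0, "wx": 0, "wy": 0, "wz": 0},
    {"claw": 0.0, "dx": 0, "dy": 0.001, "dz": 0, "wx": 0, "wy": 0, "wz": 0},
    {"claw": 0.0, "dx": 0, "dy": 0.001, "dz": 0, "wx": 0, "wy": 0, "wz": 0},
  ],
)

```text
t: 14.05
eef_pos: [0.5498, -0.1317, 0.0973]
tool_rot: [0.0, 0.108, 0.994, -0.0]
contact_force: [1.9, -4.8, 2.1]
gripper_width: 0.33
grasp_force: 102.8
```

Emit:
drive_tool(
  increments=[
    {"claw": 0.0, "dx": 0, "dy": 0.001, "dz": 0, "wx": 0, "wy": 0, "wz": 0},
    {"claw": 0.0, "dx": 0, "dy": 0.001, "dz": 0, "wx": 0, "wy": 0, "wz": 0},
    {"claw": 0.0, "dx": 0, "dy": 0.001, "dz": 0, "wx": 0, "wy": 0, "wz": 0},
  ],
)

```text
t: 14.42
eef_pos: [0.5503, -0.1287, 0.0973]
tool_rot: [-0.0, 0.108, 0.994, 0.0]
contact_force: [1.6, -3.2, 2.4]
gripper_width: 0.333
grasp_force: 102.8
```

Emit:
drive_tool(
  increments=[
    {"claw": 0.0, "dx": 0, "dy": 0.001, "dz": 0, "wx": 0, "wy": 0, "wz": 0},
    {"claw": 0.0, "dx": 0, "dy": 0.001, "dz": 0, "wx": 0, "wy": 0, "wz": 0},
    {"claw": 0.0, "dx": 0, "dy": 0.001, "dz": 0, "wx": 0, "wy": 0, "wz": 0},
  ],
)

```text
t: 14.8
eef_pos: [0.5509, -0.1258, 0.0973]
tool_rot: [-0.0, 0.108, 0.994, 0.0]
contact_force: [1.5, -4.2, 3.5]
gripper_width: 0.331
grasp_force: 102.8
```

Emit:
drive_tool(
  increments=[
    {"claw": 0.0, "dx": 0, "dy": 0.001, "dz": 0, "wx": 0, "wy": 0, "wz": 0},
    {"claw": 0.0, "dx": 0, "dy": 0.001, "dz": 0, "wx": 0, "wy": 0, "wz": 0},
    {"claw": 0.0, "dx": 0, "dy": 0.001, "dz": 0, "wx": 0, "wy": 0, "wz": 0},
  ],
)

```text
t: 15.18
eef_pos: [0.5516, -0.1229, 0.0973]
tool_rot: [-0.0, 0.108, 0.994, 0.0]
contact_force: [1.2, -4.0, 2.3]
gripper_width: 0.328
grasp_force: 102.8
```

Emit:
drive_tool(
  increments=[
    {"claw": 0.0, "dx": 0, "dy": 0.001, "dz": 0, "wx": 0, "wy": 0, "wz": 0},
    {"claw": 0.0, "dx": 0, "dy": 0.001, "dz": 0, "wx": 0, "wy": 0, "wz": 0},
    {"claw": 0.0, "dx": 0, "dy": 0.001, "dz": 0, "wx": 0, "wy": 0, "wz": 0},
  ],
)

```text
t: 15.55
eef_pos: [0.5522, -0.1199, 0.0973]
tool_rot: [-0.0, 0.108, 0.994, 0.0]
contact_force: [2.0, -3.8, 3.2]
gripper_width: 0.331
grasp_force: 102.8
```

Emit:
drive_tool(
  increments=[
    {"claw": 0.0, "dx": 0, "dy": 0.001, "dz": 0, "wx": 0, "wy": 0, "wz": 0},
    {"claw": 0.0, "dx": 0, "dy": 0.001, "dz": 0, "wx": 0, "wy": 0, "wz": 0},
    {"claw": 0.0, "dx": 0, "dy": 0.001, "dz": 0, "wx": 0, "wy": 0, "wz": 0},
  ],
)

```text
t: 15.92
eef_pos: [0.5529, -0.117, 0.0973]
tool_rot: [-0.0, 0.108, 0.994, 0.0]
contact_force: [1.7, -3.7, 2.5]
gripper_width: 0.33
grasp_force: 102.8
```

Emit:
drive_tool(
  increments=[
    {"claw": 0.0, "dx": 0, "dy": 0.001, "dz": 0, "wx": 0, "wy": 0, "wz": 0},
    {"claw": 0.0, "dx": 0, "dy": 0.001, "dz": 0, "wx": 0, "wy": 0, "wz": 0},
    {"claw": 0.0, "dx": 0, "dy": 0.001, "dz": 0, "wx": 0, "wy": 0, "wz": 0},
  ],
)

```text
t: 16.3
eef_pos: [0.5535, -0.1141, 0.0973]
tool_rot: [-0.0, 0.108, 0.994, 0.0]
contact_force: [2.0, -3.9, 2.4]
gripper_width: 0.327
grasp_force: 102.8
```

Emit:
drive_tool(
  increments=[
    {"claw": 0.0, "dx": 0, "dy": 0.001, "dz": 0, "wx": 0, "wy": 0, "wz": 0},
    {"claw": 0.0, "dx": 0, "dy": 0.001, "dz": 0, "wx": 0, "wy": 0, "wz": 0},
    {"claw": 0.0, "dx": 0, "dy": 0.001, "dz": 0, "wx": 0, "wy": 0, "wz": 0},
  ],
)

```text
t: 16.68
eef_pos: [0.5542, -0.1112, 0.0973]
tool_rot: [-0.0, 0.108, 0.994, 0.0]
contact_force: [2.0, -4.2, 3.4]
gripper_width: 0.326
grasp_force: 102.8
```

Emit:
drive_tool(
  increments=[
    {"claw": 0.0, "dx": 0, "dy": 0.001, "dz": 0, "wx": 0, "wy": 0, "wz": 0},
    {"claw": 0.0, "dx": 0, "dy": 0.001, "dz": 0, "wx": 0, "wy": 0, "wz": 0},
    {"claw": 0.0, "dx": 0, "dy": 0.001, "dz": 0, "wx": 0, "wy": 0, "wz": 0},
  ],
)

```text
t: 17.05
eef_pos: [0.5545, -0.1094, 0.0973]
tool_rot: [-0.0, 0.109, 0.994, -0.001]
contact_force: [-0.1, -8.1, 2.4]
gripper_width: 0.33
grasp_force: 103.4
```

```bash
python3 -c "
from h import *
st()"
```

```text
t 17.05 xyz mm [ 0.64 13.61] 97.29 F [ 1.61 -7.95] 2.39 tau [-1.466 -0.219  0.026] yaw 77.54
```

Emit:
drive_tool(
  increments=[
    {"claw": 0.0, "dx": 0, "dy": -0.001, "dz": 0, "wx": 0, "wy": 0, "wz": 0},
    {"claw": 0.0, "dx": 0, "dy": -0.001, "dz": 0, "wx": 0, "wy": 0, "wz": 0},
    {"claw": 0.0, "dx": 0, "dy": -0.0007, "dz": 0, "wx": 0, "wy": 0, "wz": 0},
    {"claw": 0.0, "dx": 0, "dy": 0, "dz": 0, "wx": 0, "wy": 0, "wz": 0},
  ],
)

```text
t: 17.55
eef_pos: [0.5545, -0.1098, 0.0973]
tool_rot: [0.0, 0.108, 0.994, 0.001]
contact_force: [2.6, 1.6, 2.5]
gripper_width: 0.332
grasp_force: 102.8
```

```bash
python3 -c "
from h import *
st()"
```

```text
t 17.55 xyz mm [ 0.69 13.3 ] 97.27 F [2.23 2.12] 2.53 tau [ 0.35  -0.439 -0.006] yaw 77.65
```

Emit:
drive_tool(
  increments=[
    {"claw": 0.0, "dx": 0, "dy": 0, "dz": 0.001, "wx": 0, "wy": 0, "wz": 0},
    {"claw": 0.0, "dx": 0, "dy": 0, "dz": 0.001, "wx": 0, "wy": 0, "wz": 0},
    {"claw": 0.0, "dx": 0, "dy": 0, "dz": 0, "wx": 0, "wy": 0, "wz": 0},
  ],
)

```text
t: 17.92
eef_pos: [0.5546, -0.1103, 0.0955]
tool_rot: [0.0, 0.108, 0.994, 0.0]
contact_force: [1.7, 1.1, 4.7]
gripper_width: 0.33
grasp_force: 103.4
```

```bash
python3 -c "
from h import *
st()"
```

```text
t 17.925 xyz mm [ 0.86 12.77] 95.53 F [1.43 1.47] 4.66 tau [ 0.51  -0.359 -0.029] yaw 77.62
```

Emit:
drive_tool(
  increments=[
    {"claw": 0.0, "dx": 0, "dy": 0, "dz": -0.0015, "wx": 0, "wy": 0, "wz": 0},
    {"claw": 0.0, "dx": 0, "dy": 0.001, "dz": -0.001, "wx": 0, "wy": 0, "wz": 0},
    {"claw": 0.0, "dx": 0, "dy": 0.001, "dz": 0, "wx": 0, "wy": 0, "wz": 0},
    {"claw": 0.0, "dx": 0, "dy": 0.0005, "dz": 0, "wx": 0, "wy": 0, "wz": 0},
  ],
)

```text
t: 18.42
eef_pos: [0.5545, -0.1096, 0.0977]
tool_rot: [-0.0, 0.108, 0.994, -0.001]
contact_force: [2.2, -4.0, 2.2]
gripper_width: 0.329
grasp_force: 103.1
```

```bash
python3 -c "
from h import *
st()"
```

```text
t 18.425 xyz mm [ 0.64 13.42] 97.75 F [ 2.95 -3.42] 2.16 tau [-0.786 -0.428 -0.001] yaw 77.54
```

Emit:
drive_tool(
  increments=[
    {"claw": 0.0, "dx": 0, "dy": 0.001, "dz": 0, "wx": 0, "wy": 0, "wz": 0},
    {"claw": 0.0, "dx": 0, "dy": 0.0005, "dz": 0, "wx": 0, "wy": 0, "wz": 0},
    {"claw": 0.0, "dx": 0, "dy": 0, "dz": 0, "wx": 0, "wy": 0, "wz": 0},
  ],
)

```text
t: 18.8
eef_pos: [0.5545, -0.1093, 0.0978]
tool_rot: [-0.0, 0.109, 0.994, -0.001]
contact_force: [1.3, -7.8, 2.2]
gripper_width: 0.332
grasp_force: 103.3
```

```bash
python3 -c "
from h import *
st()"
```

```text
t 18.8 xyz mm [ 0.55 13.79] 97.81 F [ 3.   -7.37] 2.24 tau [-1.303 -0.359 -0.056] yaw 77.47
```

Emit:
drive_tool(
  increments=[
    {"claw": 0.0, "dx": 0, "dy": 0, "dz": -0.0015, "wx": 0, "wy": 0, "wz": 0},
    {"claw": 0.0, "dx": 0, "dy": 0, "dz": -0.0015, "wx": 0, "wy": 0, "wz": 0},
    {"claw": 0.0, "dx": 0, "dy": 0, "dz": 0, "wx": 0, "wy": 0, "wz": 0},
    {"claw": 0.0, "dx": 0, "dy": 0, "dz": 0, "wx": 0, "wy": 0, "wz": 0},
  ],
)

```text
t: 19.3
eef_pos: [0.5544, -0.1079, 0.1005]
tool_rot: [-0.001, 0.109, 0.994, -0.0]
contact_force: [1.5, -5.8, 0.9]
gripper_width: 0.325
grasp_force: 103.0
```

```bash
python3 -c "
from h import *
st()"
```

```text
t 19.3 xyz mm [ 0.14 15.03] 100.54 F [ 2.72 -5.38] 0.93 tau [-0.831 -0.304  0.037] yaw 77.54
```

Both y stops look like the finger backs on the ends of the opening (centre about y = -1.8 in my frame). The only stretch I haven't felt is the -y end, where the linkage pushed me off. I'll go back there with a 3° lean so the linkage clears.

Emit:
drive_tool(
  increments=[
    {"claw": 0.0, "dx": 0, "dy": -0.004, "dz": -0.0025, "wx": 0, "wy": 0, "wz": 0},
    {"claw": 0.0, "dx": 0, "dy": -0.004, "dz": 0, "wx": 0, "wy": 0, "wz": 0},
    {"claw": 0.0, "dx": 0, "dy": -0.004, "dz": 0, "wx": 0, "wy": 0, "wz": 0},
    {"claw": 0.0, "dx": 0, "dy": -0.004, "dz": 0, "wx": 1, "wy": 0, "wz": 0},
    {"claw": 0.0, "dx": 0, "dy": -0.004, "dz": 0, "wx": 1, "wy": 0, "wz": 0},
    {"claw": 0.0, "dx": 0, "dy": -0.004, "dz": 0, "wx": 1, "wy": 0, "wz": 0},
    {"claw": 0.0, "dx": 0, "dy": -0.004, "dz": 0, "wx": 0, "wy": 0, "wz": 0},
    {"claw": 0.0, "dx": 0, "dy": 0, "dz": 0, "wx": 0, "wy": 0, "wz": 0},
    {"claw": 0.0, "dx": 0, "dy": 0, "dz": 0, "wx": 0, "wy": 0, "wz": 0},
  ],
)

```text
t: 20.42
eef_pos: [0.549, -0.1349, 0.1037]
tool_rot: [-0.003, 0.108, 0.994, -0.026]
contact_force: [3.4, -0.6, -0.2]
gripper_width: 0.333
grasp_force: 102.6
```

```bash
cat >> h.py <<'E'
def st2():
    st(); o=get_obs(); w,x,y,z=o["tool_rot"]; e=o["eef_pos"]
    from scipy.spatial.transform import Rotation as Ro
    a=Ro.from_quat([x,y,z,w]).as_matrix()[:,2]; b=e+.0576*a-np.array([.551,-.1226,0]); 
    print("foot mid tester xy,z",((np.array([[.9767,-.2147],[.2147,.9767]])@b[:2])*1000).round(2),(b[2]*1000).round(2),"axis tilt deg x,y",np.degrees(np.array([[.9767,-.2147],[.2147,.9767]])@a[:2]).round(2))
E
python3 -c "
from h import *
st2()"
```

```text
t 20.425 xyz mm [  0.64 -12.41] 103.72 F [3.42 0.15] -0.24 tau [-0.023 -0.547  0.041] yaw 77.56
foot mid tester xy,z [  0.63 -15.44] 46.2 axis tilt deg x,y [-0.   -3.02]
```

Emit:
drive_tool(
  increments=[
    {"claw": 0.0, "dx": 0, "dy": -0.002, "dz": 0, "wx": 0, "wy": 0, "wz": 0},
    {"claw": 0.0, "dx": 0, "dy": -0.002, "dz": 0.001, "wx": 0, "wy": 0, "wz": 0},
    {"claw": 0.0, "dx": 0, "dy": 0, "dz": 0.002, "wx": 0, "wy": 0, "wz": 0},
    {"claw": 0.0, "dx": 0, "dy": 0, "dz": 0.001, "wx": 0, "wy": 0, "wz": 0},
    {"claw": 0.0, "dx": 0, "dy": 0, "dz": 0, "wx": 0, "wy": 0, "wz": 0},
  ],
)

```text
t: 21.05
eef_pos: [0.548, -0.1388, 0.0998]
tool_rot: [-0.003, 0.108, 0.994, -0.026]
contact_force: [2.2, -1.4, -0.4]
gripper_width: 0.329
grasp_force: 102.6
```

```bash
python3 -c "
from h import *
st2()"
```

```text
t 21.05 xyz mm [  0.56 -16.5 ] 99.79 F [ 2.46 -0.84] -0.35 tau [-0.188 -0.459  0.042] yaw 77.58
foot mid tester xy,z [  0.54 -19.53] 42.27 axis tilt deg x,y [-0.02 -3.02]
```

Emit:
drive_tool(
  increments=[
    {"claw": 0.0, "dx": 0, "dy": 0, "dz": 0.001, "wx": 0, "wy": 0, "wz": 0},
    {"claw": 0.0, "dx": 0, "dy": 0, "dz": 0.001, "wx": 0, "wy": 0, "wz": 0},
    {"claw": 0.0, "dx": 0, "dy": 0, "dz": 0, "wx": 0, "wy": 0, "wz": 0},
  ],
)

```text
t: 21.42
eef_pos: [0.5481, -0.1385, 0.0978]
tool_rot: [-0.003, 0.108, 0.994, -0.026]
contact_force: [2.3, -1.6, 0.2]
gripper_width: 0.332
grasp_force: 102.5
```

```bash
python3 -c "
from h import *
st2()"
```

```text
t 21.425 xyz mm [  0.61 -16.16] 97.83 F [ 2.53 -1.03] 0.19 tau [-0.089 -0.422  0.023] yaw 77.6
foot mid tester xy,z [  0.6  -19.17] 40.31 axis tilt deg x,y [-0.01 -3.  ]
```

Emit:
drive_tool(
  increments=[
    {"claw": 0.0, "dx": 0, "dy": 0, "dz": 0.001, "wx": 0, "wy": 0, "wz": 0},
    {"claw": 0.0, "dx": 0, "dy": 0, "dz": 0.001, "wx": 0, "wy": 0, "wz": 0},
    {"claw": 0.0, "dx": 0, "dy": 0, "dz": 0, "wx": 0, "wy": 0, "wz": 0},
  ],
)

```text
t: 21.8
eef_pos: [0.5481, -0.1386, 0.0958]
tool_rot: [-0.003, 0.108, 0.994, -0.026]
contact_force: [3.3, -0.7, -0.4]
gripper_width: 0.329
grasp_force: 102.5
```

```bash
python3 -c "
from h import *
st2()"
```

```text
t 21.8 xyz mm [  0.59 -16.26] 95.81 F [3.4  0.03] -0.35 tau [ 0.033 -0.401  0.057] yaw 77.6
foot mid tester xy,z [  0.58 -19.27] 38.29 axis tilt deg x,y [-0.01 -3.  ]
```

Emit:
drive_tool(
  increments=[
    {"claw": 0.0, "dx": 0, "dy": 0.001, "dz": 0, "wx": 0, "wy": 0, "wz": 0},
    {"claw": 0.0, "dx": 0, "dy": 0.001, "dz": 0, "wx": 0, "wy": 0, "wz": 0},
    {"claw": 0.0, "dx": 0, "dy": 0, "dz": 0, "wx": 0, "wy": 0, "wz": 0},
  ],
)

```text
t: 22.18
eef_pos: [0.5485, -0.1369, 0.0958]
tool_rot: [-0.003, 0.108, 0.994, -0.026]
contact_force: [1.6, -2.5, -0.8]
gripper_width: 0.329
grasp_force: 102.6
```

```bash
python3 -c "
from h import *
st2()"
```

```text
t 22.175 xyz mm [  0.62 -14.47] 95.78 F [ 2.1 -2.1] -0.77 tau [-0.366 -0.436  0.036] yaw 77.59
foot mid tester xy,z [  0.62 -17.5 ] 38.26 axis tilt deg x,y [-0.   -3.01]
```

The foot is in the pocket: 4 mm below bed level with no vertical force, at y about -19. I'll back off the wall and push on down.

Emit:
drive_tool(
  increments=[
    {"claw": 0.0, "dx": 0, "dy": -0.0015, "dz": 0, "wx": 0, "wy": 0, "wz": 0},
    {"claw": 0.0, "dx": 0, "dy": 0, "dz": 0.001, "wx": 0, "wy": 0, "wz": 0},
    {"claw": 0.0, "dx": 0, "dy": 0, "dz": 0.001, "wx": 0, "wy": 0, "wz": 0},
    {"claw": 0.0, "dx": 0, "dy": 0, "dz": 0.001, "wx": 0, "wy": 0, "wz": 0},
    {"claw": 0.0, "dx": 0, "dy": 0, "dz": 0, "wx": 0, "wy": 0, "wz": 0},
  ],
)

```text
t: 22.8
eef_pos: [0.5482, -0.1383, 0.0928]
tool_rot: [-0.003, 0.108, 0.994, -0.026]
contact_force: [2.1, 0.1, 1.7]
gripper_width: 0.328
grasp_force: 102.5
```

```bash
python3 -c "
from h import *
st2()"
```

```text
t 22.8 xyz mm [  0.6  -15.98] 92.79 F [2.02 0.57] 1.69 tau [ 0.003 -0.463  0.044] yaw 77.6
foot mid tester xy,z [  0.58 -19.  ] 35.27 axis tilt deg x,y [-0.01 -3.  ]
```

Emit:
drive_tool(
  increments=[
    {"claw": 0.0, "dx": 0, "dy": 0, "dz": 0.001, "wx": 0, "wy": 0, "wz": 0},
    {"claw": 0.0, "dx": 0, "dy": 0, "dz": 0.001, "wx": 0, "wy": 0, "wz": 0},
    {"claw": 0.0, "dx": 0, "dy": 0, "dz": 0, "wx": 0, "wy": 0, "wz": 0},
  ],
)

```text
t: 23.18
eef_pos: [0.5481, -0.1385, 0.0908]
tool_rot: [-0.003, 0.108, 0.994, -0.026]
contact_force: [2.2, -0.5, -1.1]
gripper_width: 0.331
grasp_force: 102.5
```

```bash
python3 -c "
from h import *
st2()"
```

```text
t 23.175 xyz mm [  0.61 -16.15] 90.82 F [ 2.26 -0.02] -1.09 tau [-0.028 -0.392  0.029] yaw 77.59
foot mid tester xy,z [  0.6  -19.17] 33.29 axis tilt deg x,y [-0.01 -3.  ]
```

Emit:
drive_tool(
  increments=[
    {"claw": 0.0, "dx": 0, "dy": 0, "dz": 0.001, "wx": 0, "wy": 0, "wz": 0},
    {"claw": 0.0, "dx": 0, "dy": -0.0005, "dz": 0.0005, "wx": -0.5, "wy": 0, "wz": 0},
    {"claw": 0.0, "dx": 0, "dy": -0.0005, "dz": 0, "wx": -0.5, "wy": 0, "wz": 0},
    {"claw": 0.0, "dx": 0, "dy": -0.0005, "dz": 0, "wx": -0.5, "wy": 0, "wz": 0},
    {"claw": 0.0, "dx": 0, "dy": 0, "dz": 0, "wx": 0, "wy": 0, "wz": 0},
  ],
)

```text
t: 23.8
eef_pos: [0.5487, -0.1379, 0.0899]
tool_rot: [-0.001, 0.107, 0.994, -0.012]
contact_force: [2.8, 6.4, 4.7]
gripper_width: 0.33
grasp_force: 103.8
```

```bash
python3 -c "
from h import *
st2()"
```

```text
t 23.8 xyz mm [  1.07 -15.43] 89.88 F [1.4  6.88] 4.69 tau [ 0.753 -0.402 -0.062] yaw 77.69
foot mid tester xy,z [  1.11 -16.77] 32.3 axis tilt deg x,y [ 0.04 -1.33]
```

Emit:
drive_tool(
  increments=[
    {"claw": 0.0, "dx": 0, "dy": 0.0007, "dz": 0, "wx": 0.7, "wy": 0, "wz": 0},
    {"claw": 0.0, "dx": 0, "dy": 0.0008, "dz": 0, "wx": 0.8, "wy": 0, "wz": 0},
    {"claw": 0.0, "dx": 0, "dy": 0, "dz": 0.0008, "wx": 0, "wy": 0, "wz": 0},
    {"claw": 0.0, "dx": 0, "dy": 0, "dz": 0.0007, "wx": 0, "wy": 0, "wz": 0},
    {"claw": 0.0, "dx": 0, "dy": 0, "dz": 0, "wx": 0, "wy": 0, "wz": 0},
  ],
)

```text
t: 24.42
eef_pos: [0.5483, -0.1386, 0.0881]
tool_rot: [-0.003, 0.108, 0.994, -0.026]
contact_force: [1.8, 2.1, 2.7]
gripper_width: 0.329
grasp_force: 104.1
```

```bash
python3 -c "
from h import *
st2()"
```

```text
t 24.425 xyz mm [  0.78 -16.21] 88.07 F [1.32 2.42] 2.69 tau [ 0.22  -0.287 -0.003] yaw 77.59
foot mid tester xy,z [  0.79 -19.21] 30.55 axis tilt deg x,y [ 0.01 -2.98]
```

It's at the bottom of the pocket, leaning 3°. Next I loosen the grip slightly, relieve to +y and lift off.

Emit:
drive_tool(
  increments=[
    {"claw": 0.032, "dx": 0, "dy": 0.0005, "dz": 0, "wx": 0, "wy": 0, "wz": 0},
    {"claw": 0.033, "dx": 0, "dy": 0.0005, "dz": 0, "wx": 0, "wy": 0, "wz": 0},
    {"claw": 0.034, "dx": 0, "dy": 0.0005, "dz": 0, "wx": 0, "wy": 0, "wz": 0},
    {"claw": 0.034, "dx": 0, "dy": 0, "dz": 0, "wx": 0, "wy": 0, "wz": 0},
  ],
)

```text
t: 24.92
eef_pos: [0.5487, -0.1369, 0.0879]
tool_rot: [-0.003, 0.108, 0.994, -0.026]
contact_force: [3.4, 4.1, 1.8]
gripper_width: 0.398
grasp_force: 1.3
```

```bash
python3 -c "
from h import *
st2()"
```

```text
t 24.925 xyz mm [  0.84 -14.47] 87.89 F [2.47 4.73] 1.77 tau [ 0.506 -0.573  0.021] yaw 77.61
foot mid tester xy,z [  0.86 -17.47] 30.37 axis tilt deg x,y [ 0.02 -2.98]
```

Emit:
drive_tool(
  increments=[
    {"claw": 0.034, "dx": 0, "dy": 0, "dz": -0.002, "wx": 0, "wy": 0, "wz": 0},
    {"claw": 0.035, "dx": 0, "dy": 0, "dz": -0.003, "wx": 0, "wy": 0, "wz": 0},
    {"claw": 0.036, "dx": 0, "dy": 0, "dz": -0.003, "wx": 0, "wy": 0, "wz": 0},
    {"claw": 0.036, "dx": 0, "dy": 0, "dz": 0, "wx": 0, "wy": 0, "wz": 0},
  ],
)

```text
t: 25.42
eef_pos: [0.5485, -0.1376, 0.0962]
tool_rot: [-0.003, 0.108, 0.994, -0.026]
contact_force: [2.4, -1.5, 0.6]
gripper_width: 0.423
grasp_force: 1.3
```

```bash
python3 -c "
from h import *
st2()"
```

```text
t 25.425 xyz mm [  0.77 -15.2 ] 96.21 F [ 2.68 -0.98] 0.63 tau [-0.245 -0.411  0.05 ] yaw 77.54
foot mid tester xy,z [  0.79 -18.25] 38.69 axis tilt deg x,y [ 0.02 -3.04]
```

Emit:
drive_tool(
  increments=[
    {"claw": 0.038, "dx": 0, "dy": -0.001, "dz": -0.003, "wx": 0, "wy": 0, "wz": 0},
    {"claw": 0.04, "dx": 0, "dy": -0.0005, "dz": -0.004, "wx": 0, "wy": 0, "wz": 0},
    {"claw": 0.04, "dx": 0, "dy": 0, "dz": -0.004, "wx": 0, "wy": 0, "wz": 0},
    {"claw": 0.04, "dx": 0, "dy": 0, "dz": -0.004, "wx": 0, "wy": 0, "wz": 0},
    {"claw": 0.04, "dx": 0, "dy": 0, "dz": -0.004, "wx": 0, "wy": 0, "wz": 0},
    {"claw": 0.04, "dx": 0, "dy": -0.001, "dz": -0.003, "wx": -1, "wy": 0, "wz": 0},
    {"claw": 0.04, "dx": 0, "dy": -0.001, "dz": -0.003, "wx": -1, "wy": 0, "wz": 0},
    {"claw": 0.04, "dx": 0, "dy": 0, "dz": -0.003, "wx": -1, "wy": 0, "wz": 0},
    {"claw": 0.04, "dx": 0, "dy": 0, "dz": 0, "wx": 0, "wy": 0, "wz": 0},
  ],
)

```text
t: 26.55
eef_pos: [0.5482, -0.1394, 0.1245]
tool_rot: [0.0, 0.109, 0.994, 0.0]
contact_force: [1.2, -1.0, 2.3]
gripper_width: 0.469
grasp_force: 1.5
```

```bash
python3 -c "
from h import *
st2()
for n in ('scene','top'):
    p,d=read_camera(n);r=p[170:280,190:310] if n=='scene' else p[180:290,305:425]
    cv2.imwrite('pics/%s5.png'%n,cv2.resize(r,None,fx=5,fy=5,interpolation=2)[...,::-1])
st2()"
```

```text
t 26.55 xyz mm [  0.92 -17.03] 124.48 F [ 1.4  -0.75] 2.29 tau [-0.255 -0.407  0.003] yaw 77.54
foot mid tester xy,z [  0.96 -16.99] 66.88 axis tilt deg x,y [0.04 0.04]
t 26.65 xyz mm [  0.7  -16.93] 124.24 F [ 1.31 -1.2 ] 2.4 tau [-0.251 -0.347  0.088] yaw 77.57
foot mid tester xy,z [  0.71 -16.94] 66.64 axis tilt deg x,y [ 0.01 -0.01]
```

View pics/scene5.png

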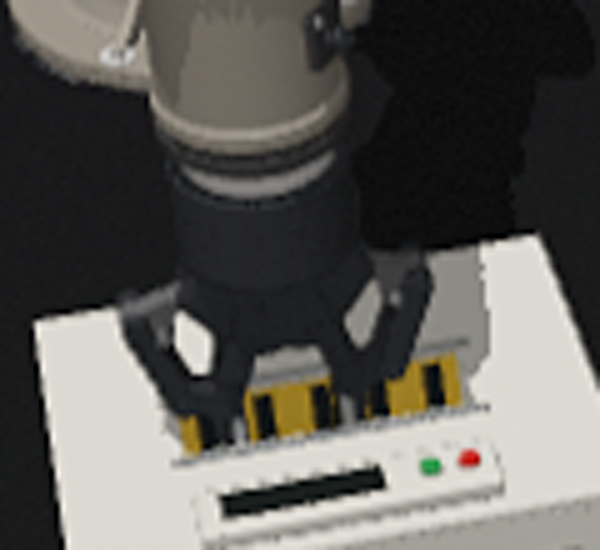

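The flap is held open only by the fingertips, and no orange shows between them, so the carrier stayed in the pocket. I'll close the fingers and press lightly on its top to seat it upright.

Emit:
drive_tool(
  increments=[
    {"claw": 0.02, "dx": 0, "dy": -0.001, "dz": 0, "wx": 0, "wy": 0, "wz": 0},
    {"claw": 0.0, "dx": 0, "dy": -0.001, "dz": 0, "wx": 0, "wy": 0, "wz": 0},
    {"claw": 0.0, "dx": 0, "dy": 0, "dz": 0, "wx": 0, "wy": 0, "wz": 0},
    {"claw": 0.0, "dx": 0, "dy": 0, "dz": 0, "wx": 0, "wy": 0, "wz": 0},
    {"claw": 0.0, "dx": 0, "dy": 0, "dz": 0.002, "wx": 0, "wy": 0, "wz": 0},
    {"claw": 0.0, "dx": 0, "dy": 0, "dz": 0.002, "wx": 0, "wy": 0, "wz": 0},
    {"claw": 0.0, "dx": 0, "dy": 0, "dz": 0.001, "wx": 0, "wy": 0, "wz": 0},
    {"claw": 0.0, "dx": 0, "dy": 0, "dz": 0.001, "wx": 0, "wy": 0, "wz": 0},
    {"claw": 0.0, "dx": 0, "dy": 0, "dz": 0, "wx": 0, "wy": 0, "wz": 0},
  ],
  newtons=20,
)

```text
t: 27.78
eef_pos: [0.5476, -0.1408, 0.1178]
tool_rot: [-0.0, 0.108, 0.994, 0.0]
contact_force: [1.5, -0.5, 1.7]
gripper_width: 0.0
grasp_force: 1.2
```

```bash
python3 -c "
from h import *
st2()"
```

```text
t 27.775 xyz mm [  0.57 -18.49] 117.84 F [ 1.61 -0.16] 1.69 tau [-0.065 -0.445  0.008] yaw 77.6
foot mid tester xy,z [  0.56 -18.49] 60.24 axis tilt deg x,y [-0.01  0.  ]
```

Emit:
drive_tool(
  increments=[
    {"claw": 0.0, "dx": 0, "dy": 0, "dz": 0.001, "wx": 0, "wy": 0, "wz": 0},
    {"claw": 0.0, "dx": 0, "dy": 0, "dz": 0.001, "wx": 0, "wy": 0, "wz": 0},
    {"claw": 0.0, "dx": 0, "dy": 0, "dz": 0, "wx": 0, "wy": 0, "wz": 0},
  ],
)

```text
t: 28.15
eef_pos: [0.5476, -0.1408, 0.1158]
tool_rot: [-0.0, 0.108, 0.994, -0.0]
contact_force: [2.0, -0.7, 2.2]
gripper_width: -0.007
grasp_force: 1.1
```

Emit:
drive_tool(
  increments=[
    {"claw": 0.0, "dx": 0, "dy": 0, "dz": 0.001, "wx": 0, "wy": 0, "wz": 0},
    {"claw": 0.0, "dx": 0, "dy": 0, "dz": 0.001, "wx": 0, "wy": 0, "wz": 0},
    {"claw": 0.0, "dx": 0, "dy": 0, "dz": 0, "wx": 0, "wy": 0, "wz": 0},
  ],
)

```text
t: 28.52
eef_pos: [0.5477, -0.1409, 0.114]
tool_rot: [0.0, 0.108, 0.994, -0.0]
contact_force: [2.1, -0.8, 1.8]
gripper_width: -0.002
grasp_force: 1.8
```

Emit:
drive_tool(
  increments=[
    {"claw": 0.0, "dx": 0, "dy": 0, "dz": 0.001, "wx": 0, "wy": 0, "wz": 0},
    {"claw": 0.0, "dx": 0, "dy": 0, "dz": 0.001, "wx": 0, "wy": 0, "wz": 0},
    {"claw": 0.0, "dx": 0, "dy": 0, "dz": 0, "wx": 0, "wy": 0, "wz": 0},
  ],
)

```text
t: 28.9
eef_pos: [0.5478, -0.1409, 0.1121]
tool_rot: [0.0, 0.108, 0.994, -0.0]
contact_force: [2.0, -0.9, 4.0]
gripper_width: 0.002
grasp_force: 2.8
```

Emit:
drive_tool(
  increments=[
    {"claw": 0.0, "dx": 0, "dy": 0, "dz": 0.001, "wx": 0, "wy": 0, "wz": 0},
    {"claw": 0.0, "dx": 0, "dy": 0, "dz": 0.001, "wx": 0, "wy": 0, "wz": 0},
    {"claw": 0.0, "dx": 0, "dy": 0, "dz": 0, "wx": 0, "wy": 0, "wz": 0},
  ],
)

```text
t: 29.28
eef_pos: [0.5479, -0.1409, 0.1102]
tool_rot: [0.0, 0.108, 0.994, 0.0]
contact_force: [1.6, -0.2, 5.9]
gripper_width: 0.002
grasp_force: 3.7
```

```bash
python3 -c "
from h import *
st2()"
```

```text
t 29.275 xyz mm [  0.88 -18.52] 110.19 F [1.63 0.15] 5.85 tau [ 0.009 -0.291 -0.03 ] yaw 77.59
foot mid tester xy,z [  0.91 -18.51] 52.59 axis tilt deg x,y [0.02 0.  ]
```

Contact came at fingertip height of about 89 mm with the bed yielding 1 N/mm, so the carrier is home. One last small press, then I withdraw.

Emit:
drive_tool(
  increments=[
    {"claw": 0.0, "dx": 0, "dy": 0, "dz": 0.001, "wx": 0, "wy": 0, "wz": 0},
    {"claw": 0.0, "dx": 0, "dy": 0, "dz": 0.001, "wx": 0, "wy": 0, "wz": 0},
    {"claw": 0.0, "dx": 0, "dy": 0, "dz": 0, "wx": 0, "wy": 0, "wz": 0},
  ],
)

```text
t: 29.65
eef_pos: [0.548, -0.1409, 0.1084]
tool_rot: [0.0, 0.108, 0.994, 0.0]
contact_force: [2.0, -0.6, 7.4]
gripper_width: 0.0
grasp_force: 4.6
```

Emit:
drive_tool(
  increments=[
    {"claw": 0.0, "dx": 0, "dy": 0, "dz": -0.003, "wx": 0, "wy": 0, "wz": 0},
    {"claw": 0.0, "dx": 0, "dy": 0, "dz": -0.004, "wx": 0, "wy": 0, "wz": 0},
    {"claw": 0.0, "dx": 0, "dy": 0, "dz": -0.005, "wx": 0, "wy": 0, "wz": 0},
    {"claw": 0.0, "dx": 0, "dy": 0, "dz": -0.005, "wx": 0, "wy": 0, "wz": 0},
    {"claw": 0.0, "dx": 0, "dy": 0, "dz": -0.005, "wx": 0, "wy": 0, "wz": 0},
    {"claw": 0.0, "dx": 0, "dy": 0, "dz": -0.005, "wx": 0, "wy": 0, "wz": 0},
    {"claw": 0.0, "dx": 0, "dy": 0, "dz": -0.005, "wx": 0, "wy": 0, "wz": 0},
    {"claw": 0.0, "dx": 0, "dy": 0, "dz": -0.005, "wx": 0, "wy": 0, "wz": 0},
    {"claw": 0.0, "dx": 0, "dy": 0, "dz": -0.005, "wx": 0, "wy": 0, "wz": 0},
    {"claw": 0.0, "dx": 0, "dy": 0, "dz": -0.01, "wx": 0, "wy": 0, "wz": 0},
    {"claw": 0.0, "dx": 0, "dy": 0, "dz": -0.02, "wx": 0, "wy": 0, "wz": 0},
    {"claw": 0.0, "dx": 0, "dy": 0, "dz": -0.03, "wx": 0, "wy": 0, "wz": 0},
    {"claw": 0.0, "dx": 0.02, "dy": 0.03, "dz": -0.03, "wx": 0, "wy": 0, "wz": 0},
    {"claw": 0.0, "dx": 0.02, "dy": 0.03, "dz": -0.03, "wx": 0, "wy": 0, "wz": 0},
    {"claw": 0.0, "dx": 0, "dy": 0.04, "dz": 0, "wx": 0, "wy": 0, "wz": 0},
    {"claw": 0.0, "dx": 0, "dy": 0.04, "dz": 0, "wx": 0, "wy": 0, "wz": 0},
    {"claw": 0.0, "dx": 0, "dy": 0.04, "dz": 0, "wx": 0, "wy": 0, "wz": 0},
    {"claw": 0.0, "dx": 0, "dy": 0, "dz": 0, "wx": 0, "wy": 0, "wz": 0},
    {"claw": 0.0, "dx": 0, "dy": 0, "dz": 0, "wx": 0, "wy": 0, "wz": 0},
  ],
)

```text
t: 32.02
eef_pos: [0.5461, 0.0426, 0.2696]
tool_rot: [-0.001, 0.108, 0.994, -0.001]
contact_force: [0.5, 0.1, -0.4]
gripper_width: -0.0
grasp_force: 0.0
```

Run:
```python
from h import *
o=get_obs();print(o["t"],o["eef_pos"],o["contact_force"])
for n in ("scene","top"):
    p,d=read_camera(n);W=world(n,d);H,S,V=cv2.split(cv2.cvtColor(p,cv2.COLOR_RGB2HSV))
    z0=np.load(n+"0.npz");W0=world(n,z0["d"])
    b=np.zeros((480,640),bool)
    if n=="scene": b[235:265,215:295]=1
    else: b[222:258,330:400]=1
    y=b&(H>18)&(H<35)&(S>120)&(V>100); print(n,"stripe px",y.sum(),"z now/before mm",(np.percentile(W[y][:,2],[5,50,95])*1000).round(1),(np.percentile(W0[y][:,2],[5,50,95])*1000).round(1))
    r=p[150:300,180:340] if n=="scene" else p[170:290,180:430]
    f=4.5 if n=="scene" else 3
    cv2.imwrite(f"pics/{n}6.png",cv2.resize(r,None,fx=f,fy=f if n=="top" else 4,interpolation=2)[...,::-1])
```

```text
32.025 [0.54614816 0.04259635 0.26955291] [ 0.53076998  0.14886438 -0.39476272]
scene stripe px 466 z now/before mm [125.8 128.2 130.6] [126.1 128.3 131. ]
top stripe px 480 z now/before mm [127.2 131.  134.8] [127.2 130.6 134.7]
```

View pics/scene6.png

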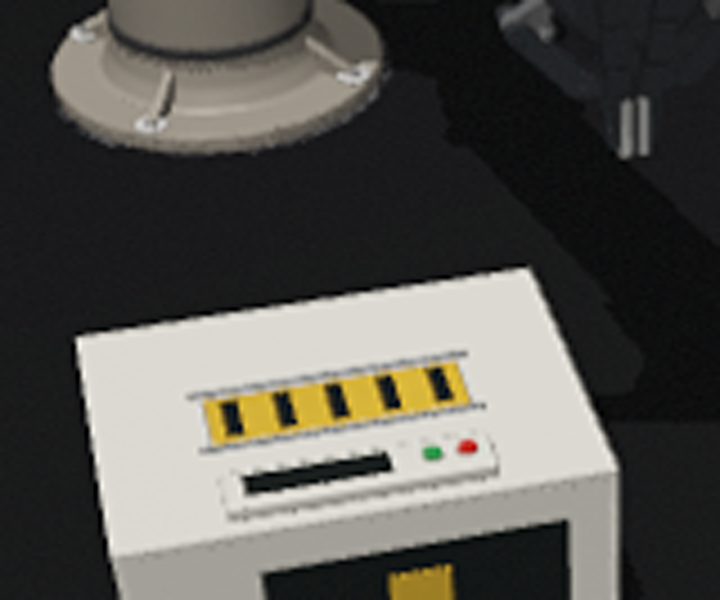

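The flap is shut and level over the carrier (stripes at about (335,400) in the crop), and the fingers are clear of everything.

```bash
python3 -c "
from station import *
print(hand_in())"
```

```text
the job is handed in; nothing more can be done
None
```

The orange carrier is in the tester's pocket and pressed home, by force and height readings since it can't be seen inside. The flap is shut over it, force readings on the tester stayed under about 13 N, and the job was handed in at about 32 s.

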